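Load a bracket into the corner of a drilling jig and hold it there

ROBOT

A 6-joint arm with a two-finger parallel gripper is mounted at the origin on the work surface. World frame = base frame: x ahead of the robot, y to its left, z up, the work surface at z = 0. Lengths are in mm, angles in degrees, forces in N, time in s.
With the tool pointing down it reaches from about 300 to 850 mm from the base axis. Payload 4.2 kg.
Tool frame: the origin (TCP) lies at the very end of the fingers, on their centre line; the grasp point (between the pads) lies 19 mm behind it (env.grip_depth is the distance from the TCP to the grasp point, in mm); z points along the fingers, y is the line along which they close (so a half turn about z gives the same grasp; the last joint's range is limited). The gripper opens to 91 mm and grips with 3 to 60 N. Pads are 32 mm wide; open, the fingers measure 118 mm over their backs; the gripper's body (76 mm by 178 mm) begins 60 mm behind the grasp point.
Start: joints at [-73.682, 18.312, 89.639, -0, 72.044, -1.146], TCP at [172.562, -548.512, 213.976] pointing down, gripper open.
Joint ranges: [-177.97, 177.97], [-48.28, 115.42], [12.27, 149.76], [-77.06, 257.06], [2.81, 150.46], [-146.56, 146.56]. Speed limits (degrees/s): [147.25, 147.25, 180, 180, 180, 180].

INTERFACE

Orientations are given as [roll, pitch, yaw] about the fixed x, y, z axes, in that order (R = Rz(yaw) Ry(pitch) Rx(roll)).
In Python, from workcell import env, cams gives the robot as it stands.
- The arm moves only by the tool apply_moves, never from a script. Its argument "deltas" is a list of rows, each a list of 5 numbers: the shift along the tool's x, y, z in m, then the turn about the tool's z in rad, then the opening, from -1 (shut) to 1 (fully open), so that 0 is half open. In form: [[tx, ty, tz, roll, gripper], ...]. A call has 1 to 5 rows; each row is the pose to reach, as a shift and turn from the pose commanded when the call began, along the tool's axes at that moment; what a row does not reach only later rows make up. A row lasts 1/10 s, in which the tool goes at most 50 mm and 8.59 degrees, less where a joint would pass 70% of its speed; a pose out of reach is approached as far as the arm can. A call with a gripper value outside its range is refused whole. The fingers move at their own pace and stop on an object; "grip_force" is the grip in N (left out, the last holds). Time passes only in rows, so rows that repeat a pose let the fingers close. It gives the time, the measured TCP pose, the force, the opening and the grip force at its end, in the units of the state.
- env.state(): the state, without advancing time (a new reading comes with each control period).
- cams.grab_frame(name): name is "scene" or "top"; returns the picture (420x560x3 uint8, blue, green, red); there is no depth.
- cams.get_calibration(name): a dict with "mtx" (3x3 intrinsics, pixels), "eye" and "attitude" of the camera in the world. Camera axes: x right, y down, z forward; pixel columns grow to the right and rows downward; lengths in mm; the calibration is good to about 2 mm. A picture is of the moment at which its call begins. get_calibration takes no time and is no camera call.
- env.job_done(): hands the job in; it is judged then, once.
The state is a dict: "time_s": time; "qpos": joint angles; "qvel": joint speeds; "effort": joint torques, N m; "ee_pos": TCP position; "ee_rot": TCP orientation; "force": force on the tool from outside, world axes, zero at the start; "torque": the same for the moment, N m; "gripper_width": finger opening in mm; "gripper_force": force on a finger pad.
Only numpy, scipy, OpenCV 4.12 (cv2) and the standard library are available. Lean on these libraries where they do the work, as an engineer would, in place of code of your own. Each camera call takes 0.05 s, during which the arm holds its last target. There are 200 camera calls.

TASK

Pick up the aluminium T-shaped bracket from the bench and set it foot-down on the plywood drilling jig, its long side along the long fence, either way round. Press it into the corner so that it sits flat and flush against both fences at once, and finish while still holding it pressed firmly against both, as if someone were about to drill it. Leave the other things on the bench where they are.

Things in the scene. Friction and masses are not known exactly. Their poses are not given: they have to be found in the camera images.
- bracket_mid (a point): Centre of the loose bracket, 28 mm above its underside. Bare aluminium, an upside-down T, about 0.37 kg: foot 66 (own x) by 96 (own y) by 14 mm thick; along its middle an upright web 12 mm thick (own x), 96 mm long (own y), its top 56 mm above the underside. z up, symmetric. Starts on its foot on the bench, turned; it and the block may swap places. Grip the web, fingers closing along own x.
- jig: Corner drilling jig, fixed to the bench, turned differently each time. A plywood board 220 mm (own x) by 260 mm (own y) by 18 mm thick; origin at the centre of its underside, z up. Two aluminium fences stand on it, on its +x and +y sides.
- fence_long: Long fence on the jig's +x side: aluminium bar 20 mm (own x) by 210 mm (own y) by 24 mm high, rigid; axes as the jig's. Origin at the centre of its underside, on the board's top. Its flat inner face looks to the jig's -x, 10 mm from its origin.
- fence_end: End fence on the jig's +y side, square to the long one: aluminium bar 150 mm (own x) by 20 mm (own y) by 24 mm high, rigid; axes as the jig's. Origin at the centre of its underside, on the board's top. Its flat inner face looks to the jig's -y, 10 mm from its origin.
- corner (a point): Where the planes of the two inner fence faces meet on the board's top, 18 mm above the bench; axes as the jig's (x into the long fence, y into the end fence, z up). At (70, 100, 18) mm in the jig's frame; the fences stop 10 mm short of each other here. With the bracket home its centre is 33 mm from the long fence's face, 48 mm from the end fence's and 28 mm above the board.
- block: Bystander: plain aluminium block with no web, 46 x 60 x 36 mm, a dark round bore mark on top; origin at the centre of its underside.
- glue: Bystander: glue bottle, 60 mm across, 130 mm tall, standing; origin at the centre of its underside.
- screwdriver: Bystander: screwdriver lying on the bench.
Mind the look-alikes: they are no part of the job. Leave any pink or purple look-alike of the part that bears bracket_mid alone.

How it is judged:
By the outcome, as a careful person would: the job done as asked, in the order asked, and still so for the second after the job is handed in, while the arm keeps its last pose, push and grip.
It also fails if it takes over 64 s, if anything falls off the work surface, if the arm or the gripper's body presses on something with over 40 N, if the wrist force passes 120 N, or if a joint passes its speed limit or range.

## Working session

There is one attempt and no reset: what is moved stays moved. The work goes in short steps, Python scripts to look and compute and a tool call to move; the robot and the scene stay as the last step left them, time stands still between calls to the robot, and variables do not carry over. Pictures are saved under pics/ and viewed, at most 10 in all, crops included, and the job is handed in when it is done.

Besides the shell and the picture viewer there is one more tool, called after "Request:" as name(argument=value, ...) on one line, values as JSON. apply_moves: Moves the arm, as the interface text tells. Its arguments: {"type":"object","properties":{"deltas":{"type":"array"},"grip_force":{"type":"number"}},"required":["deltas"]}

```bash
mkdir -p pics
python3 - <<'E'
from workcell import env,cams
import cv2
for n in("scene","top"):
    cv2.imwrite(f"pics/{n}0.png",cams.grab_frame(n)); print(cams.get_calibration(n))
print(env.state())
E
```

```text
{'mtx': array([[398.3689089 ,   0.        , 281.03870223],
       [  0.        , 398.3689089 , 212.08119411],
       [  0.        ,   0.        ,   1.        ]]), 'eye': array([916.28573002, 569.78171171, 826.35615388]), 'attitude': array([-137.61729659,    0.57770887,  147.71260272])}
{'mtx': array([[501.85555648,   0.        , 272.30037625],
       [  0.        , 501.85555648, 202.38966927],
       [  0.        ,   0.        ,   1.        ]]), 'eye': array([ 356.62313336,  -45.99043508, 1380.65563312]), 'attitude': array([-1.71474468e+02, -1.35762993e-01, -8.97163547e+01])}
{'time_s': 0.1, 'qpos': array([-7.36819458e+01,  1.83453431e+01,  8.96998764e+01, -1.63431941e-03,
        7.20449912e+01, -1.14428538e+00]), 'qvel': array([ 0.08110632, -0.13107873, -0.193971  , -0.13895355,  0.06068722,
        0.10664146]), 'effort': array([ 2.90507487e-04, -4.13332558e+01, -2.32508701e+01,  7.28284079e-02,
        4.21191263e-02, -5.82804614e-05]), 'ee_pos': array([ 172.42213638, -548.05140932,  213.22766423]), 'ee_rot': array([-1.79909776e+02, -2.47903761e-04,  1.74628444e+01]), 'force': array([ 0.41737559, -0.0409311 , -0.22075867]), 'torque': array([ 0.01099615,  0.02830116, -0.02698866]), 'gripper_force': 0.0, 'gripper_width': 91.215977292546}
```

View pics/top0.png

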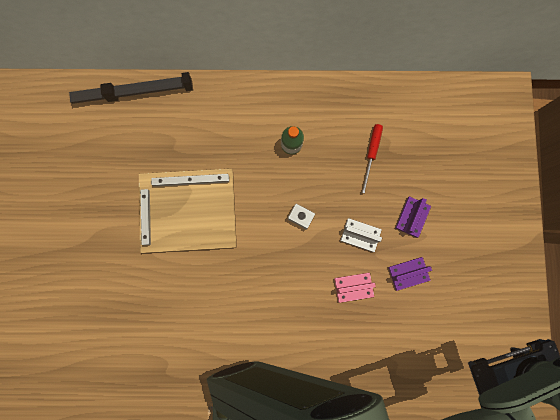

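View pics/scene0.png

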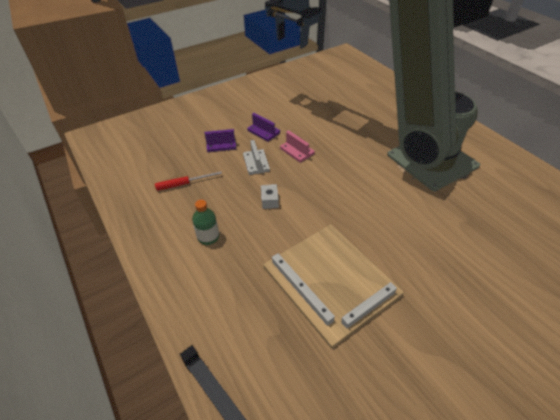

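Candidates in the top picture are the white T (361,235), plain block with bore (301,216), pink T (354,288) and purple Ts (413,216) and (409,273). I choose the bare aluminium T at (361,235). In the scene picture it is at (256,158). The jig's long fence is on the world +x side and its end fence on the +y side.

```bash
cat > h.py <<'E'
import numpy as np,cv2
from workcell import env,cams
from scipy.spatial.transform import Rotation as R
def cam(n):
    c=cams.get_calibration(n); return c['mtx'],np.array(c['eye']),R.from_euler('xyz',c['attitude'],degrees=True).as_matrix()
def world(n,px,z):
    K,e,A=cam(n); px=np.atleast_2d(np.array(px,float))
    d=(A@np.linalg.inv(K)@np.c_[px,np.ones(len(px))].T).T
    return e+d*((z-e[2])/d[:,2])[:,None]
def proj(n,P):
    K,e,A=cam(n); q=(np.atleast_2d(P)-e)@A@K.T; return q[:,:2]/q[:,2:]
E
python3 - <<'E'
import cv2,numpy as np
t=cv2.imread('pics/top0.png')
a=cv2.resize(t[205:265,330:390],None,fx=6.6,fy=6.6,interpolation=cv2.INTER_CUBIC)
b=cv2.resize(t[162:262,130:245],None,fx=3.4,fy=3.4,interpolation=cv2.INTER_CUBIC)
h=400;im=np.zeros((h,a.shape[1]+b.shape[1],3),np.uint8);im[:a.shape[0],:a.shape[1]]=a;im[:b.shape[0],a.shape[1]:]=b
print(a.shape,b.shape);cv2.imwrite('pics/crop1.png',im)
E
```

```text
(396, 396, 3) (340, 391, 3)
```

View pics/crop1.png

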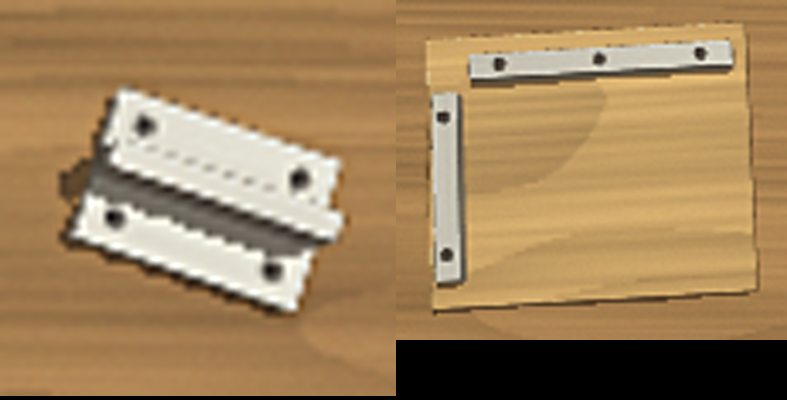

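The crop confirms the aluminium T with a web. Its foot-top corners are at crop (122,90), (340,158), (298,310), (72,235). The jig board corners are at (425,41), (742,24), (758,290), (434,310).

```bash
cat >> h.py <<'E'
from scipy.optimize import least_squares
def fit(n,model,px,g):
    "planar pose x,y,yaw(deg) of model points (own frame, z = world) from pixels"
    model=np.array(model,float);px=np.array(px,float)
    def f(p):
        P=model.copy();P[:,:2]=model[:,:2]@R.from_euler('z',p[2],degrees=True).as_matrix()[:2,:2].T+p[:2]
        return (proj(n,P)-px).ravel()
    s=least_squares(f,g,x_scale=[10,10,1]);return s.x,s.fun.reshape(-1,2)
E
python3 - <<'E'
from h import *
np.set_printoptions(precision=2,suppress=True)
b=(np.array([[122,90],[340,158],[298,310],[72,235]])+.5)/6.6-.5+[330,205]
# image up=+x, left=+y
# TL=(+x,+y),TR=(+x,-y),BR,BL
g=world('top',[b.mean(0)],14)[0]
print(fit('top',[[33,48,14],[33,-48,14],[-33,-48,14],[-33,48,14]],b,[g[0],g[1],-15]))
# web top: edge ends near (105,150),(343,212),(335,240),(115,170)
w=(np.array([[105,147],[345,212],[335,242],[112,170]])+.5)/6.6-.5+[330,205]
print(world('top',w,56),world('top',w,56).mean(0))
j=(np.array([[425,41],[742,24],[758,290],[434,310]])-[396,0]+.5)/3.4-.5+[130,162]
g=world('top',[j.mean(0)],18)[0]
p,r=fit('top',[[110,130,18],[110,-130,18],[-110,-130,18],[-110,130,18]],j,[g[0],g[1],0]);print(p,r)
# fence tops at z=42; long: inner x=70 ; holes at long x=80,y mid
f=(np.array([[499,64],[599,59],[700,53],[443,117],[446,254]])-[396,0]+.5)/3.4-.5+[130,162]
F=world('top',f,42)[:,:2]-p[:2]; print(F@R.from_euler('z',p[2],degrees=True).as_matrix()[:2,:2])
E
```

```text
(array([ 474.02, -290.88,  -17.9 ]), array([[-0.3 , -0.52],
       [ 0.27,  0.07],
       [-0.21,  0.06],
       [ 0.23,  0.38]]))
[[ 490.69 -242.45   56.  ]
 [ 465.05 -338.17   56.  ]
 [ 453.02 -333.84   56.  ]
 [ 481.44 -245.1    56.  ]] [ 472.55 -289.89   56.  ]
[538.44 186.15   3.95] [[-0.02 -0.  ]
 [ 0.59 -0.84]
 [ 0.12  0.25]
 [-0.67  0.53]]
[[ 82.1   65.36]
 [ 81.09 -14.42]
 [ 80.84 -95.13]
 [ 42.07 111.05]
 [-67.05 111.54]]
```

```bash
cat >> h.py <<'E'
def delta(x,y,z,yaw):
    s=env.state();c=R.from_euler('xyz',s['ee_rot'],degrees=True)
    d=c.inv().apply(np.array([x,y,z])-s['ee_pos'])/1000
    dy=(yaw-s['ee_rot'][2]+180)%360-180
    print('delta',d.round(4),'roll',round(-np.radians(dy),4))
E
python3 -c "
from h import *
delta(473,-290.5,160,72.5)
print(world('top',[[293,133]],130),world('top',[[413,216],[354,288],[301,216]],40))"
```

```text
delta [ 0.364  -0.1554  0.0535] roll -0.9606
[[ 724.96837575 -100.40190269  130.        ]] [[ 522.57022963 -427.13129748   40.        ]
 [ 330.65978192 -264.56941993   40.        ]
 [ 520.98997331 -125.57624301   40.        ]]
```

Request:
apply_moves(deltas=[[0.364, -0.1554, 0.05, -0.96, 0], [0.364, -0.1554, 0.05, -0.96, 0], [0.364, -0.1554, 0.05, -0.96, 0], [0.364, -0.1554, 0.05, -0.96, 0], [0.364, -0.1554, 0.05, -0.96, 0]])

```text
time_s: 0.6
ee_pos: [362.0, -385.6, 182.1]
ee_rot: [-180.0, -0.0, 60.8]
force: [0.4, -0.8, 0.3]
gripper_width: 54.6
gripper_force: 0.0
```

```bash
python3 -c "
from h import *
delta(473,-290.5,160,72.5);print(env.state()['ee_pos'])"
```

```text
delta [0.1372 0.0505 0.0221] roll -0.2048
[ 361.96318577 -385.57964357  182.13951894]
```

Request:
apply_moves(deltas=[[0.137, 0.05, 0.022, -0.205, 0], [0.137, 0.05, 0.022, -0.205, 0], [0.137, 0.05, 0.022, -0.205, 0], [0.137, 0.05, 0.022, -0.205, 0], [0.137, 0.05, 0.022, -0.205, 0]])

```text
time_s: 1.1
ee_pos: [472.2, -291.8, 159.9]
ee_rot: [-179.9, 0.0, 72.3]
force: [-0.1, 0.6, 0.5]
gripper_width: 45.6
gripper_force: 0.0
```

Run:
```python
from h import *
s=env.state();print(s['ee_pos'],s['ee_rot'])
i=cams.grab_frame('scene')
cv2.imwrite('pics/s2.png',cv2.resize(i[70:220,170:350],None,fx=4,fy=4,interpolation=cv2.INTER_CUBIC))
c,sn=np.cos(np.radians(-17.5)),np.sin(np.radians(-17.5))
M=np.array([[x*c-y*sn+473.3,x*sn+y*c-290.5,z] for x,y,z in [(6,48,56),(6,-48,56),(-6,-48,56),(-6,48,56),(33,48,14),(33,-48,14),(-33,48,14)]])
print((proj('scene',M)-[170,70]+.5)*4-.5)
```

```text
[ 472.1561674  -291.79287832  159.93844941] [-1.79900928e+02  9.01873319e-03  7.23286594e+01]
[[350.58221364 359.35060544]
 [324.11630283 282.71189025]
 [339.07777941 280.18522807]
 [366.28927468 356.56308837]
 [318.94382991 408.0475447 ]
 [294.58439769 330.6101446 ]
 [403.11108065 392.72766069]]
```

View pics/s2.png

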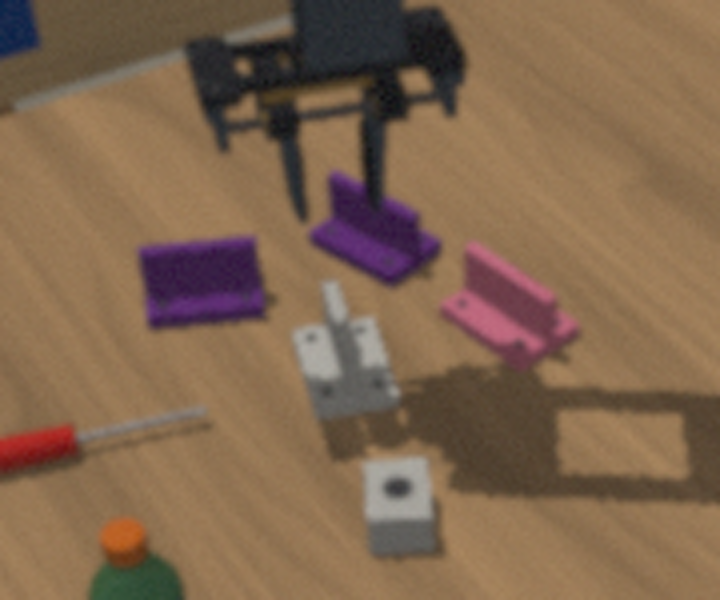

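The T's foot corners at crop (294,333), (318,415) and (397,402) match the fitted pose within a few pixels. The fingers hang above it, lined up. Descending.

Request:
apply_moves(deltas=[[0.001, 0.0, 0.045, 0, 0], [0.001, 0.0, 0.085, 0, 0], [0.001, 0.0, 0.115, 0, 0], [0.001, 0.0, 0.132, 0, 0], [0.001, 0.0, 0.138, 0, 0]])

```text
time_s: 1.65
ee_pos: [470.0, -292.4, 20.9]
ee_rot: [-179.8, -0.0, 72.0]
force: [-0.8, -0.0, -0.1]
gripper_width: 45.8
gripper_force: 0.0
```

Request:
apply_moves(deltas=[[0, 0, 0, 0, -0.4], [0, 0, 0, 0, -0.8], [0, 0, 0, 0, -1], [0, 0, 0, 0, -1], [0, 0, 0, 0, -1]], grip_force=40)

```text
time_s: 2.15
ee_pos: [473.5, -292.3, 23.7]
ee_rot: [179.8, 0.0, 72.2]
force: [1.1, -0.1, 2.9]
gripper_width: 12.5
gripper_force: 40.0
```

Request:
apply_moves(deltas=[[0, 0, 0, 0, -1], [0, 0, 0, 0, -1], [0, 0, 0, 0, -1]])

```text
time_s: 2.45
ee_pos: [473.5, -292.3, 23.7]
ee_rot: [179.8, 0.0, 72.2]
force: [2.0, -0.1, 6.7]
gripper_width: 12.3
gripper_force: 40.0
```

Request:
apply_moves(deltas=[[0, 0, -0.02, 0, -1], [0, 0, -0.06, 0, -1], [0, 0, -0.1, 0, -1], [0, 0, -0.12, 0, -1], [0, 0, -0.12, 0, -1]])

```text
time_s: 2.95
ee_pos: [473.3, -292.3, 144.9]
ee_rot: [179.7, 0.1, 72.2]
force: [-0.1, -0.3, -3.4]
gripper_width: 11.7
gripper_force: 40.0
```

```bash
python3 -c "
from h import *
s=env.state();print(s['force'],s['torque'],s['gripper_width'])
delta(562,225,140,93.8)"
```

```text
[-0.14180222 -0.25435377 -3.36974893] [-0.03283419 -0.09639152 -0.02564056] 11.693961638645176
delta [ 0.5197 -0.0738  0.0038] roll -0.377
```

Request:
apply_moves(deltas=[[0.03, -0.004, 0, -0.03, -1], [0.07, -0.01, 0, -0.07, -1], [0.115, -0.016, 0, -0.11, -1], [0.16, -0.023, 0, -0.15, -1], [0.205, -0.029, 0, -0.19, -1]])

```text
time_s: 3.45
ee_pos: [505.4, -85.7, 139.9]
ee_rot: [-179.7, -0.0, 83.1]
force: [0.8, -0.5, -4.2]
gripper_width: 11.8
gripper_force: 40.0
```

```bash
python3 -c "
from h import *
delta(562,225,140,93.8)"
```

```text
delta [ 3.152e-01  1.910e-02 -1.000e-04] roll -0.186
```

Request:
apply_moves(deltas=[[0.045, 0.003, 0, -0.04, -1], [0.09, 0.006, 0, -0.08, -1], [0.135, 0.009, 0, -0.12, -1], [0.18, 0.012, 0, -0.16, -1], [0.215, 0.014, 0, -0.186, -1]])

```text
time_s: 3.95
ee_pos: [545.7, 126.3, 139.7]
ee_rot: [-179.7, 0.0, 93.9]
force: [0.2, -0.3, -3.4]
gripper_width: 11.8
gripper_force: 40.0
```

Request:
apply_moves(deltas=[[0.04, 0, 0, 0, -1], [0.07, 0, 0, 0, -1], [0.09, 0, 0, 0, -1], [0.1, 0, 0, 0, -1], [0.1, 0, 0, 0, -1]])

```text
time_s: 4.45
ee_pos: [539.6, 224.3, 140.6]
ee_rot: [-179.8, 0.1, 93.8]
force: [0.1, -1.7, -3.5]
gripper_width: 11.4
gripper_force: 40.0
```

Run:
```python
from h import *
delta(562,225,100,93.8)
s=env.state();print(s['ee_pos'],s['ee_rot'],s['force'])
a=cams.grab_frame('scene');b=cams.grab_frame('top')
cv2.imwrite('pics/raw_s3.png',a);cv2.imwrite('pics/raw_t3.png',b)
im=np.hstack([cv2.resize(a[200:350,240:420],None,fx=2.2,fy=2.2*1.5,interpolation=cv2.INTER_CUBIC)[:495],cv2.resize(b[150:275,120:250],(396,495),interpolation=cv2.INTER_CUBIC)]);print(im.shape);cv2.imwrite('pics/v3.png',im)
```

```text
delta [-0.0007  0.0226  0.0405] roll 0.0005
[539.5920382  224.26124239 140.55219799] [-1.79796570e+02  7.76928054e-02  9.38286764e+01] [ 0.0679112  -1.71468204 -3.50581416]
(495, 792, 3)
```

View pics/v3.png

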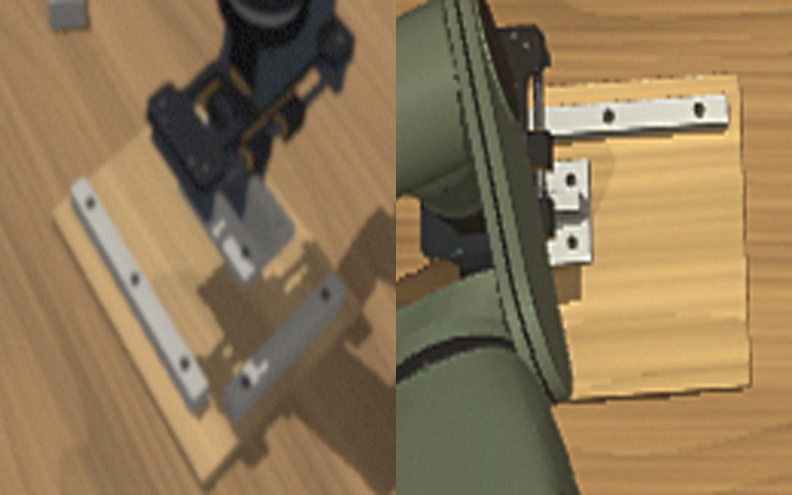

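Run:
```python
from h import *
p=[[120+(x-396+.5)*130/396-.5,150+(y+.5)*125/495-.5] for x,y in [(591,159),(591,264)]]
print(world('top',p,131))
# jig check from the scene view: fence top inner edge ends
s=np.array([[80,170],[205,395],[338,270],[220,420]],float)
```

```text
[[574.9974128  176.02067135 131.        ]
 [507.55262457 173.92159533 131.        ]]
```

The bracket hangs level and is centred in the grip to about 1.5 mm. The foot's near end is at crop column 591. Moving to just off the corner and lowering.

Request:
apply_moves(deltas=[[0.003, 0.012, 0.02, 0, -1], [0.006, 0.023, 0.045, 0, -1], [0.006, 0.023, 0.07, 0, -1], [0.006, 0.023, 0.088, 0, -1], [0.006, 0.023, 0.092, 0, -1]], grip_force=50)

```text
time_s: 5.05
ee_pos: [561.7, 229.0, 48.0]
ee_rot: [-179.7, 0.1, 93.6]
force: [0.3, -0.2, -2.9]
gripper_width: 12.0
gripper_force: 50.0
```

Request:
apply_moves(deltas=[[0, 0, 0.001, 0, -1], [0, 0, 0.002, 0, -1], [0, 0, 0.003, 0, -1], [0, 0, 0.004, 0, -1]])

```text
time_s: 5.45
ee_pos: [563.9, 231.5, 47.6]
ee_rot: [179.9, -0.0, 93.7]
force: [-0.7, 0.4, -3.8]
gripper_width: 11.9
gripper_force: 50.0
```

Request:
apply_moves(deltas=[[0, 0, 0.0015, 0, -1], [0, 0, 0.003, 0, -1], [0, 0, 0.003, 0, -1], [0, 0, 0.003, 0, -1]])

```text
time_s: 5.85
ee_pos: [563.3, 231.4, 43.5]
ee_rot: [-180.0, 0.0, 93.7]
force: [0.4, 0.6, -3.4]
gripper_width: 11.9
gripper_force: 50.0
```

Request:
apply_moves(deltas=[[0, 0, 0.001, 0, -1], [0, 0, 0.002, 0, -1], [0, 0, 0.002, 0, -1], [0, 0, 0.002, 0, -1]])

```text
time_s: 6.25
ee_pos: [563.5, 231.4, 41.7]
ee_rot: [180.0, -0.0, 93.7]
force: [0.1, 0.2, -2.0]
gripper_width: 11.7
gripper_force: 50.0
```

Request:
apply_moves(deltas=[[0, 0, 0.001, 0, -1], [0, 0, 0.001, 0, -1], [0, 0, 0.001, 0, -1]])

```text
time_s: 6.55
ee_pos: [563.5, 231.4, 41.7]
ee_rot: [180.0, -0.0, 93.7]
force: [-2.4, -0.1, 5.4]
gripper_width: 11.8
gripper_force: 50.0
```

Request:
apply_moves(deltas=[[0, 0, 0.001, 0, -1], [0, 0, 0.001, 0, -1], [0, 0, 0.001, 0, -1]])

```text
time_s: 6.85
ee_pos: [563.5, 231.4, 41.7]
ee_rot: [179.9, -0.0, 93.7]
force: [-4.4, -0.4, 11.6]
gripper_width: 11.9
gripper_force: 50.0
```

Seated on the board at a stiffness of about 7 N/mm. Sliding to the long fence.

Request:
apply_moves(deltas=[[0, 0.0015, 0, 0, -1], [0, 0.003, 0, 0, -1], [0, 0.0045, 0, 0, -1], [0, 0.006, 0, 0, -1], [0, 0.006, 0, 0, -1]])

```text
time_s: 7.35
ee_pos: [565.6, 231.6, 41.9]
ee_rot: [-179.6, 0.0, 93.7]
force: [-12.2, -0.9, 18.1]
gripper_width: 11.8
gripper_force: 50.0
```

Request:
apply_moves(deltas=[[0, 0.001, 0, 0, -1], [0, 0.002, 0, 0, -1], [0, 0.002, 0, 0, -1]])

```text
time_s: 7.65
ee_pos: [567.4, 231.7, 41.8]
ee_rot: [-179.6, 0.0, 93.7]
force: [-12.9, -0.5, 19.7]
gripper_width: 11.6
gripper_force: 50.0
```

Request:
apply_moves(deltas=[[0, 0.001, 0, 0, -1], [0, 0.002, 0, 0, -1], [0, 0.002, 0, 0, -1]])

```text
time_s: 7.95
ee_pos: [569.5, 231.9, 41.9]
ee_rot: [-179.6, 0.0, 93.7]
force: [-13.0, -0.8, 17.4]
gripper_width: 12.0
gripper_force: 50.0
```

Request:
apply_moves(deltas=[[0, 0, -0.001, 0, -1], [0, 0.001, -0.001, 0, -1], [0, 0.002, -0.001, 0, -1], [0, 0.002, -0.001, 0, -1]])

```text
time_s: 8.35
ee_pos: [573.1, 232.1, 41.8]
ee_rot: [-179.7, 0.0, 93.7]
force: [-9.3, -1.0, 12.2]
gripper_width: 11.8
gripper_force: 50.0
```

Request:
apply_moves(deltas=[[0, 0.001, 0, 0, -1], [0, 0.002, 0, 0, -1], [0, 0.002, 0, 0, -1]])

```text
time_s: 8.65
ee_pos: [574.7, 232.2, 41.8]
ee_rot: [-179.7, 0.0, 93.7]
force: [-9.9, -0.5, 11.6]
gripper_width: 11.9
gripper_force: 50.0
```

Request:
apply_moves(deltas=[[0, 0.001, 0, 0, -1], [0, 0.002, 0, 0, -1], [0, 0.002, 0, 0, -1]])

```text
time_s: 8.95
ee_pos: [574.8, 232.2, 41.9]
ee_rot: [-179.5, 0.0, 93.7]
force: [-15.2, -0.0, 16.4]
gripper_width: 11.9
gripper_force: 50.0
```

Long fence contact. Now toward the end fence.

Request:
apply_moves(deltas=[[0.001, 0, -0.0005, 0, -1], [0.002, 0, -0.0005, 0, -1], [0.003, 0, -0.0005, 0, -1], [0.004, 0, -0.0005, 0, -1], [0.004, 0, -0.0005, 0, -1]])

```text
time_s: 9.45
ee_pos: [574.8, 232.4, 42.1]
ee_rot: [-179.4, 0.4, 93.7]
force: [-12.2, -11.8, 16.1]
gripper_width: 11.7
gripper_force: 50.0
```

Request:
apply_moves(deltas=[[0.001, 0, 0, 0, -1], [0.002, 0, 0, 0, -1], [0.003, 0, 0, 0, -1], [0.003, 0, 0, 0, -1]])

```text
time_s: 9.85
ee_pos: [574.7, 232.9, 42.3]
ee_rot: [-179.4, 0.6, 93.7]
force: [-11.9, -18.8, 18.1]
gripper_width: 11.8
gripper_force: 50.0
```

Request:
apply_moves(deltas=[[0.001, 0, 0, 0, -1], [0.002, 0, 0, 0, -1], [0.002, 0, 0, 0, -1]])

```text
time_s: 10.15
ee_pos: [574.6, 234.7, 42.3]
ee_rot: [-179.4, 0.6, 93.7]
force: [-11.7, -19.5, 18.7]
gripper_width: 11.7
gripper_force: 50.0
```

Request:
apply_moves(deltas=[[0.001, 0, -0.001, 0, -1], [0.002, 0, -0.001, 0, -1], [0.003, 0, -0.001, 0, -1], [0.003, 0, -0.001, 0, -1]])

```text
time_s: 10.55
ee_pos: [574.4, 238.8, 42.3]
ee_rot: [-179.4, 0.5, 93.7]
force: [-10.4, -15.1, 12.4]
gripper_width: 12.0
gripper_force: 50.0
```

Request:
apply_moves(deltas=[[0.001, 0, 0, 0, -1], [0.002, 0, 0, 0, -1], [0.003, 0, 0, 0, -1], [0.003, 0, 0, 0, -1]])

```text
time_s: 10.95
ee_pos: [574.4, 239.4, 42.4]
ee_rot: [-179.4, 0.7, 93.8]
force: [-9.4, -23.0, 13.7]
gripper_width: 11.9
gripper_force: 50.0
```

Request:
apply_moves(deltas=[[0.001, 0, 0, 0, -1], [0.002, 0, 0, 0, -1], [0.002, 0, 0, 0, -1]])

```text
time_s: 11.25
ee_pos: [574.3, 239.5, 42.5]
ee_rot: [-179.3, 0.9, 93.8]
force: [-8.7, -28.5, 16.1]
gripper_width: 11.9
gripper_force: 50.0
```

Both fences are touched, but the rise in z with 0.9° of pitch means the tail is slightly lifted. Adding down force to flatten it, and more push to the long fence.

Request:
apply_moves(deltas=[[-0.001, 0, 0.001, 0, -1], [-0.001, 0, 0.002, 0, -1], [-0.001, 0, 0.003, 0, -1], [-0.001, 0, 0.003, 0, -1]], grip_force=60)

```text
time_s: 11.65
ee_pos: [574.3, 239.5, 42.4]
ee_rot: [-179.4, 0.8, 93.8]
force: [-14.1, -25.3, 30.1]
gripper_width: 12.1
gripper_force: 60.0
```

Request:
apply_moves(deltas=[[0, 0.001, 0.001, 0, -1], [0, 0.002, 0.001, 0, -1], [0, 0.002, 0.001, 0, -1], [0, 0.002, 0.001, 0, -1]])

```text
time_s: 12.05
ee_pos: [574.4, 239.5, 42.4]
ee_rot: [-179.2, 0.8, 93.8]
force: [-19.7, -26.6, 38.3]
gripper_width: 11.8
gripper_force: 60.0
```

Run:
```python
from h import *
s=env.state();print(s['ee_pos'],s['ee_rot'],s['force'],s['torque'])
a=cams.grab_frame('scene');cv2.imwrite('pics/raw_s4.png',a)
cv2.imwrite('pics/v4.png',cv2.resize(a[240:350,260:410],None,fx=5.3,fy=5.3,interpolation=cv2.INTER_CUBIC))
```

```text
[574.35823162 239.47436509  42.38923249] [-179.21579293    0.82124178   93.76999189] [-19.68710407 -26.56761852  38.29143928] [-4.41691249  2.97300068 -0.49290114]
```

View pics/v4.png

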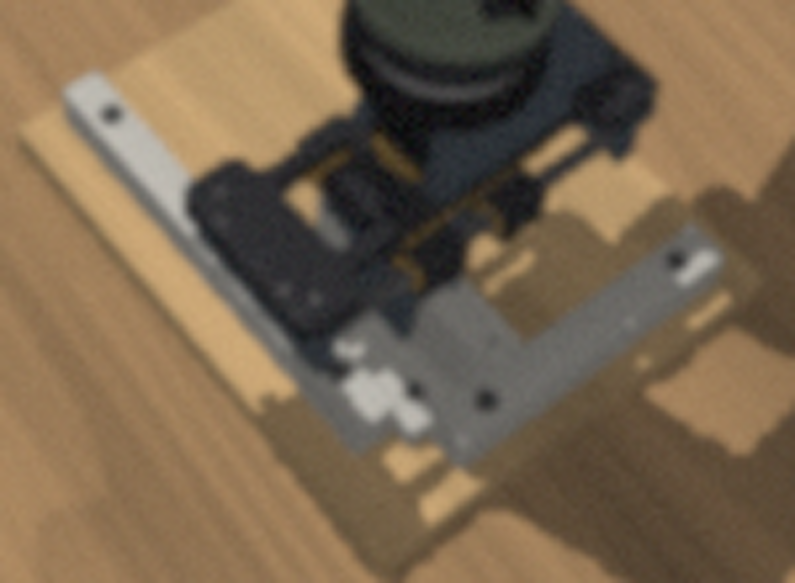

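The foot is home in the corner around crop (440,380). The tilt follows the side load, because the wrist is compliant. Easing the grip so the pads let the bracket pivot flat under the down load, then re-gripping.

Request:
apply_moves(deltas=[[0, -0.001, 0, 0, -1], [0, -0.001, 0, 0, -1], [0, -0.001, 0, 0, -1]], grip_force=30)

```text
time_s: 12.4
ee_pos: [574.2, 239.9, 41.7]
ee_rot: [-179.3, 0.8, 93.8]
force: [-17.5, -25.4, 33.2]
gripper_width: 12.1
gripper_force: 30.0
```

Request:
apply_moves(deltas=[[0, 0, 0, 0, -1], [0, 0, 0, 0, -1], [0, 0, 0, 0, -1]], grip_force=20)

```text
time_s: 12.7
ee_pos: [574.1, 242.0, 40.2]
ee_rot: [-179.3, 0.6, 93.8]
force: [-16.4, -17.8, 24.7]
gripper_width: 11.9
gripper_force: 20.0
```

Request:
apply_moves(deltas=[[0, -0.001, -0.0005, 0, -1], [0, -0.001, -0.0005, 0, -1], [0, -0.001, -0.0005, 0, -1]], grip_force=20)

```text
time_s: 13.0
ee_pos: [574.1, 241.9, 40.2]
ee_rot: [-179.4, 0.6, 93.8]
force: [-12.1, -18.1, 20.7]
gripper_width: 12.1
gripper_force: 20.0
```

Request:
apply_moves(deltas=[[0, 0, 0, 0, -1], [0, 0, 0, 0, -1], [0, 0, 0, 0, -1]], grip_force=55)

```text
time_s: 13.3
ee_pos: [574.1, 241.9, 40.2]
ee_rot: [-179.4, 0.6, 93.7]
force: [-12.4, -18.8, 20.0]
gripper_width: 11.4
gripper_force: 55.0
```

Request:
apply_moves(deltas=[[0.0005, 0, -0.0005, 0, -1], [0.001, 0, -0.0005, 0, -1], [0.001, 0, -0.0005, 0, -1], [0.001, 0, -0.0005, 0, -1]])

```text
time_s: 13.7
ee_pos: [574.1, 241.9, 40.2]
ee_rot: [-179.4, 0.7, 93.8]
force: [-11.3, -20.4, 18.0]
gripper_width: 11.9
gripper_force: 55.0
```

Request:
apply_moves(deltas=[[0, 0.0005, -0.0005, 0, -1], [0, 0.001, -0.001, 0, -1], [0, 0.001, -0.001, 0, -1], [0, 0.001, -0.001, 0, -1], [0, 0.001, -0.001, 0, -1]])

```text
time_s: 14.2
ee_pos: [574.1, 242.0, 40.3]
ee_rot: [-179.3, 0.7, 93.7]
force: [-12.2, -19.7, 14.2]
gripper_width: 11.7
gripper_force: 55.0
```

Request:
apply_moves(deltas=[[0, 0, 0, 0, -1], [0, 0, 0, 0, -1], [0, 0, 0, 0, -1]])

```text
time_s: 14.5
ee_pos: [574.2, 242.0, 40.4]
ee_rot: [-179.3, 0.7, 93.7]
force: [-11.4, -20.1, 15.0]
gripper_width: 11.7
gripper_force: 55.0
```

Run:
```python
from h import *
s=env.state();print(s['ee_pos'],s['ee_rot'],s['force'],s['gripper_width'],s['time_s'])
a=cams.grab_frame('scene');b=cams.grab_frame('top')
im=np.hstack([cv2.resize(a[240:350,260:410],(400,400),interpolation=cv2.INTER_CUBIC),cv2.resize(b[150:275,120:250],(390,400),interpolation=cv2.INTER_CUBIC)])
cv2.imwrite('pics/v5.png',im)
```

```text
[574.17377193 241.96609382  40.35160195] [-179.264182      0.69357239   93.74470925] [-11.39150644 -20.13098542  15.03918617] 11.666869490797696 14.5
```

View pics/v5.png

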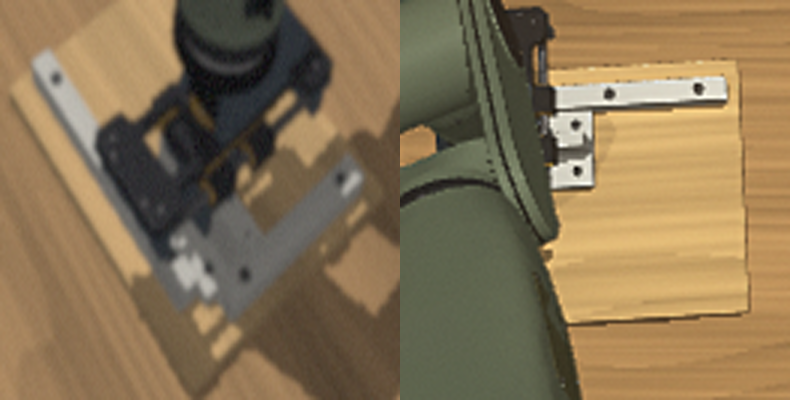

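Request:
apply_moves(deltas=[[-0.0005, -0.0005, 0.001, 0, -1], [-0.0005, -0.0005, 0.002, 0, -1], [-0.0005, -0.0005, 0.0025, 0, -1], [-0.0005, -0.0005, 0.0025, 0, -1], [-0.0005, -0.0005, 0.0025, 0, -1]])

```text
time_s: 15.1
ee_pos: [574.2, 242.0, 40.3]
ee_rot: [-179.4, 0.6, 93.7]
force: [-14.7, -21.1, 27.0]
gripper_width: 12.2
gripper_force: 55.0
```

Run:
```python
from h import *
s=env.state();print(s['ee_pos'],s['ee_rot'],s['force'])
print(R.from_euler('xyz',s['ee_rot'],degrees=True).as_matrix()[:,2]*57.3)
```

```text
[574.1535857  241.95784305  40.2502193 ] [-179.37226782    0.63245578   93.74575922] [-14.73902631 -21.14837248  26.96495788]
[ -0.5851072   -0.67211198 -57.29307039]
```

Request:
apply_moves(deltas=[[-0.0005, -0.001, 0, 0, -1], [-0.001, -0.0015, 0, 0, -1], [-0.001, -0.0015, 0, 0, -1], [-0.001, -0.0015, 0, 0, -1], [-0.001, -0.0015, 0, 0, -1]])

```text
time_s: 15.6
ee_pos: [574.1, 241.9, 40.1]
ee_rot: [-179.6, 0.5, 93.7]
force: [-12.2, -17.1, 23.5]
gripper_width: 11.8
gripper_force: 55.0
```

Request:
apply_moves(deltas=[[0, 0, 0, 0, -1], [0, 0, 0, 0, -1], [0, 0, 0, 0, -1], [0, 0, 0, 0, -1], [0, 0, 0, 0, -1]])

```text
time_s: 16.1
ee_pos: [574.1, 241.9, 40.1]
ee_rot: [-179.6, 0.5, 93.7]
force: [-11.7, -17.0, 22.5]
gripper_width: 12.1
gripper_force: 55.0
```

```bash
python3 -c "
from workcell import env
print(env.job_done())"
```

```text
the job is handed in; nothing more can be done
None
```

The bracket is on the jig and was handed in at about 16 s, still gripped at 55 N and pressed about 12 N into the long fence, 17 N into the end fence and 22 N down; the tool leaned 0.4–0.5° at the end, so the bracket may be off flat by up to that much.

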